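# Put the box cutter away in the hasped chest

## Robot

A 6-joint arm with a two-finger parallel gripper is mounted at the origin on a cart in front of the work surface, level with it; the furniture and walls round the work are solid. World frame = base frame: x ahead of the robot, y to its left, z up, the work surface at z = 0. Lengths are in mm, angles in degrees, forces in N, time in s.
With the tool pointing down it reaches from about 300 to 850 mm from the base axis. Payload 4.2 kg.
Tool frame: the origin (TCP) lies midway between the tips of the shut fingers; the grasp point (between the pads) lies 19 mm behind it (env.tcp_to_grasp is the distance from the TCP to the grasp point, in mm); z points along the fingers, x is the direction in which the jaws open and shut, and the axes are right-handed (so a half turn about z gives the same grasp; the last joint's range is limited). The gripper opens to 91 mm and grips with 3 to 60 N. Pads are 32 mm wide; open, the fingers measure 118 mm over their backs; the gripper's body (76 mm by 178 mm) begins 60 mm behind the grasp point.
Start: joints at [73.167, 18.312, 89.639, -0, 72.044, -1.146], TCP at [155.477, 553.597, 213.976] pointing down, gripper open.
Joint ranges: [-177.97, 177.97], [-48.28, 115.42], [12.27, 149.76], [-77.06, 257.06], [2.81, 150.46], [-146.56, 146.56]. Speed limits (degrees/s): [147.25, 147.25, 180, 180, 180, 180].

## Interface

Orientations are given as [roll, pitch, yaw] about the fixed x, y, z axes, in that order (R = Rz(yaw) Ry(pitch) Rx(roll)).
In Python, from workcell import env gives the robot as it stands.
- The arm moves only by the tool drive_tool, never from a script. Its argument "motion" is a list of rows, each a list of 2 entries, a list of its own where there are three numbers: the shift along the world's x, y, z in m, then the turn, a rotation vector about the world's x, y, z in rad. In form: [[[dx, dy, dz], [wx, wy, wz]], ...]. A call has exactly 10 rows; each row shifts and turns the commanded pose from where the row before left it; what a row does not reach is not made up. A row lasts 1/12 s, in which the tool goes at most 41.7 mm and 7.16 degrees, less where a joint would pass 70% of its speed; a pose out of reach is approached as far as the arm can. A call is refused whole if a number of a shift passes 0.0417 or a number of a turn 0.125, either way. A call with a gripper value outside its range is refused whole. "claw" is the opening, from 0 (shut) to 1 (fully open), set as the call begins (left out, the last holds). The fingers move at their own pace and stop on an object; "force" is the grip in N (left out, the last holds). Time passes only in rows, so rows that do not move let the fingers close, or fill a call up. It gives the time, the measured TCP pose, the force and the opening at its end, in the units of the state.
- env.state(): the state, without advancing time (a new reading comes with each control period).
- env.grab_frame(name): name is "side" or "top" or "wrist"; returns the picture (400x640x3 uint8, red, green, blue); there is no depth.
- env.camera_params(name): a dict with "fov_y" (degrees; the focal length in pixels is half the picture's height over the tangent of half this angle, whatever the lens; pixels are square), "cx", "cy" (the principal point, pixels), "pose" (4x4, takes a point from camera to world coordinates). Camera axes: x right, y down, z forward; pixel columns grow to the right and rows downward; lengths in mm; the calibration is good to about 2 mm. A picture is of the moment at which its call begins: read the wrist's pose just before it. camera_params takes no time and is no camera call; for the wrist camera it gives the pose at the moment of the call.
- env.job_done(): hands the job in, once; it reports no verdict.
The state is a dict: "time_s": time; "qpos": joint angles; "qvel": joint speeds; "effort": joint torques, N m; "ee_pos": TCP position; "ee_rot": TCP orientation; "force": force on the tool from outside, world axes, zero at the start; "torque": the same for the moment, N m; "gripper_width": finger opening in mm.
Only numpy, scipy, OpenCV 4.12 (cv2) and the standard library are available. Lean on these libraries where they do the work, as an engineer would, in place of code of your own. Each camera call takes 0.05 s, during which the arm holds its last target.

## Task

Put the yellow box cutter away in the green chest: turn the red staple into line with the hasp's slot, flip the hasp off it and right over so that it hangs down the front, and only then raise the lid until it stands upright. Lay the yellow cutter flat on the chest's floor beside the blue one, and leave the chest open. Leave the blue cutter and everything else on the table where it is.

Things in the scene. Friction and masses are not known exactly. Their poses are not given: they have to be found in the camera images.
- chest: green lockable chest, fixed, 210 (its x) x 250 (its y) x 102 mm high, lid shut. Origin: centre of its underside. Its -x side is the front (hasp side), its +x side carries the lid hinge, z up. Walls 10 mm thick, rim at z = 92 mm; inside 190 x 230 mm, black inner floor at z = 45 mm.
- staple (a joint): turn-staple on the lid: red upright oval head, 36 x 12 mm, 6 to 40 mm above the lid, vertical axis. 0 rad: long side along the chest's y, across the hasp leaf, which it holds down. Turns anticlockwise from above to a stop at 1.57: long side along the chest's x, in line with the leaf's 20 mm wide slot, leaf free. Starts at 0.1 to 0.5; stiff (0.06 N m), stays where left.
- staple_head (a point): point on the staple's axis, 28 mm above the lid, at the height to grip the red head. As built at (-59, -50, 130) mm in the chest's frame.
- hasp (a joint): hinge of the steel hasp leaf, rad. 0: leaf flat on the lid (1 mm above it) over the staple, pointing to the chest's +x; 1.57: straight up; past that it falls outward by its own weight to a stop at 4.2, where it hangs down the chest's front. Below 1.57 it falls back on the lid. Almost no friction.
- hasp_hinge (a point): middle of the hasp leaf's hinge line, on the chest's front edge, at (-111, -50, 104.5) mm in the chest's frame; the line runs along the chest's y.
- hasp_bar (a point): centre of the black round cross-bar on the upturned free end of the hasp leaf: 14 mm thick, 44 mm long along the chest's y (leaf 40 mm wide). Leaf shut: 22 mm above the lid, 98 mm in +x and 19.5 mm in z from the hinge line. Pinched end to end (44 mm) it turns between the pads, so the gripper may keep pointing down.
- lid (a joint): lid hinge, rad. 0 shut, 1.57 upright, stop at 1.75. The front edge goes up; the lid's top then faces the chest's +x. A stiff hinge (about 0.6 N m): the lid stays at any angle.
- lid_hinge (a point): middle of the lid's hinge line, on the rear edge of the chest, at (105, 0, 92) mm in the chest's frame; the line runs along the chest's y.
- lid_handle (a point): middle of the dark round bar handle on the lid: bar 12 mm thick, 70 mm long along the chest's y, on two posts at its ends; centre 32 mm above the lid's top. Lid shut: 190 mm in -x, 55 mm in +y and 42 mm in z from point lid_hinge. The lid's front edge lies 20 mm beyond the bar.
- cutter_yellow: yellow snap-off box cutter, blade in, lying flat on the table, 22 mm wide (its x), 160 mm long (its y, body from -65 to +80 mm), 14 to 20 mm thick, 0.06 kg; origin: centre of its underside, z up. It is the one to put in the chest; lies to the left or to the right of the chest.
- cutter_blue: blue box cutter, same size and frame, already lying flat on the chest's inner floor under the lid, roughly along the chest's y, in front of or behind the middle.
- adapter: black power adapter brick, 56 x 116 x 34 mm, loose bystander; origin: centre of its underside
- gift_box: white lidded gift box, 81 x 120 x 42 mm, loose bystander; origin: centre of its underside
- kraft_loose: loose brown kraft box, 95 x 100 x 68 mm, loose bystander; origin: centre of its underside
- tape_roll: beige tape roll lying flat, 96 mm across, 45 mm high, loose bystander; origin: centre of its underside
- coasters: square stack of green felt coasters, 97 x 98 x 50 mm, loose bystander; origin: centre of its underside
- gift_long: long white lidded gift box, 86 x 165 x 50 mm, loose bystander; origin: centre of its underside

How it is judged:
By the outcome, as a careful person would: the job done as asked, in the order asked, and still so for the second after the job is handed in, with the robot touching nothing.
It also fails if it takes over 72 s, if anything falls off the work surface, if the arm or the gripper's body presses on something with over 40 N, if the wrist force passes 120 N, or if a joint passes its speed limit or range.

## Working session

There is one attempt and no reset: what is moved stays moved. The work goes in short steps, Python scripts to look and compute and a tool call to move; the robot and the scene stay as the last step left them, time stands still between calls to the robot, and variables do not carry over. Pictures are saved under pics/ and viewed, and the job is handed in when it is done.

Besides the shell and the picture viewer there is one more tool, called after "Request:" as name(argument=value, ...), one argument or row to a line, values as JSON. drive_tool: Moves the arm, as the interface text tells. Its arguments: {"type":"object","properties":{"motion":{"type":"array","items":{"type":"array"}},"claw":{"type":"number"},"force":{"type":"number"}},"required":["motion"]}

```bash
ls; mkdir -p pics
python3 - <<'E'
from workcell import env
import cv2,json
print(env.state())
for n in ("side","top","wrist"):
    p=env.camera_params(n); print(n,p)
    im=env.grab_frame(n); cv2.imwrite(f"pics/a_{n}.png",im[:,:,::-1])
print(env.tcp_to_grasp)
E
```

```text
pics
{'time_s': 0.0, 'qpos': array([ 7.31689229e+01,  1.83516830e+01,  8.97053940e+01, -2.62209842e-03,
        7.20420121e+01, -1.14662736e+00]), 'qvel': array([ 0.15160753,  0.04949327,  0.1274342 ,  0.00883253,  0.02008165,
       -0.06690395]), 'effort': array([-3.01887496e-05, -4.12465811e+01, -2.31966323e+01,  7.25727179e-02,
        4.59800370e-02, -1.54517111e-04]), 'ee_pos': array([155.32410153, 553.11777263, 213.12670021]), 'ee_rot': array([1.79999490e+02, 9.91191752e-02, 7.43163604e+01]), 'force': array([-0.90910698, -0.31784314,  0.99139098]), 'torque': array([ 0.02490787,  0.00610777, -0.04549343]), 'gripper_width': 90.81333755245008}
side {'fov_y': 55.99970447687385, 'cx': 322.9004669855919, 'cy': 195.33792819680195, 'pose': array([[ 8.13526618e-01, -3.79377077e-01,  4.40735153e-01,
        -7.18605585e+01],
       [-5.81479768e-01, -5.20956333e-01,  6.24888613e-01,
        -9.07183953e+02],
       [-7.46464680e-03, -7.64642094e-01, -6.44411938e-01,
         9.66044855e+02],
       [ 0.00000000e+00,  0.00000000e+00,  0.00000000e+00,
         1.00000000e+00]])}
top {'fov
[... 166 characters left out ...]
],
       [-9.99943442e-01, -9.37172415e-03, -5.02819682e-03,
        -7.30742541e+01],
       [ 6.56909976e-03, -1.72428660e-01, -9.85000104e-01,
         1.83096942e+03],
       [ 0.00000000e+00,  0.00000000e+00,  0.00000000e+00,
         1.00000000e+00]])}
wrist {'fov_y': 62.72115775251604, 'cx': 322.4261139856459, 'cy': 201.23319356157407, 'pose': array([[ 2.69636097e-01,  9.28793431e-01,  2.54242283e-01,
         8.30291129e+01],
       [ 9.62960282e-01, -2.59528690e-01, -7.31597792e-02,
         5.73588260e+02],
       [-1.96715562e-03,  2.64551738e-01, -9.64369487e-01,
         3.83458976e+02],
       [ 0.00000000e+00,  0.00000000e+00,  0.00000000e+00,
         1.00000000e+00]])}
18.8
```

View pics/a_side.png

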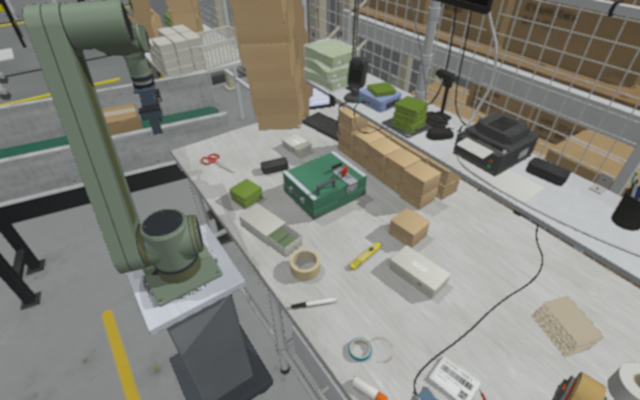

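View pics/a_top.png

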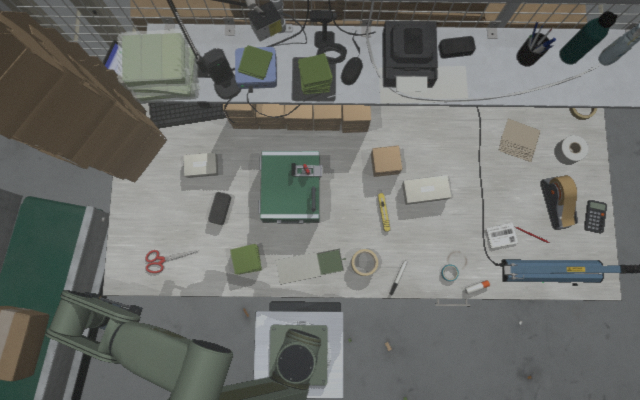

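View pics/a_wrist.png

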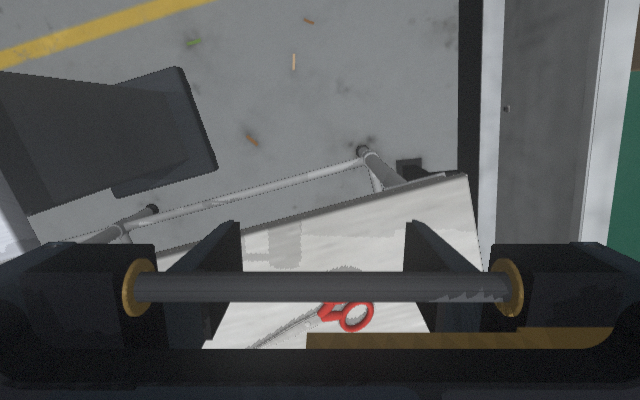

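Run:
```python
import cv2
a=cv2.imread("pics/a_top.png")[140:235,240:345]; cv2.imwrite("pics/a_topz.png",cv2.resize(a,None,fx=6,fy=6,interpolation=cv2.INTER_CUBIC))
a=cv2.imread("pics/a_side.png")[145:225,270:385]; cv2.imwrite("pics/a_sidez.png",cv2.resize(a,None,fx=6,fy=6,interpolation=cv2.INTER_CUBIC))
```

```text
(no output)
```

View pics/a_topz.png

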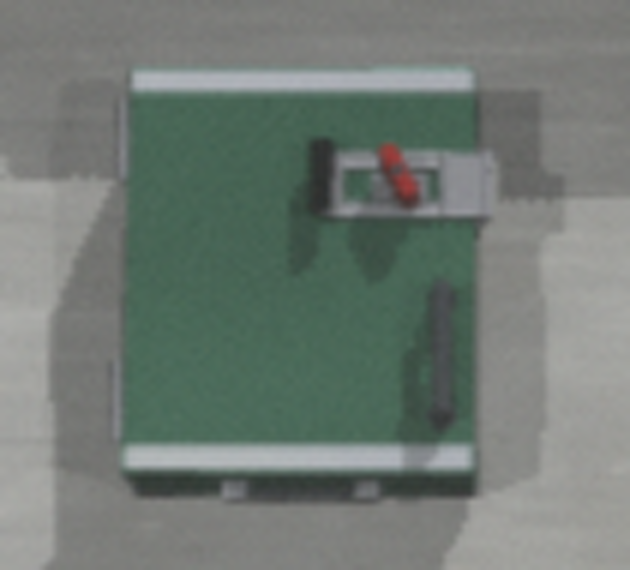

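View pics/a_sidez.png

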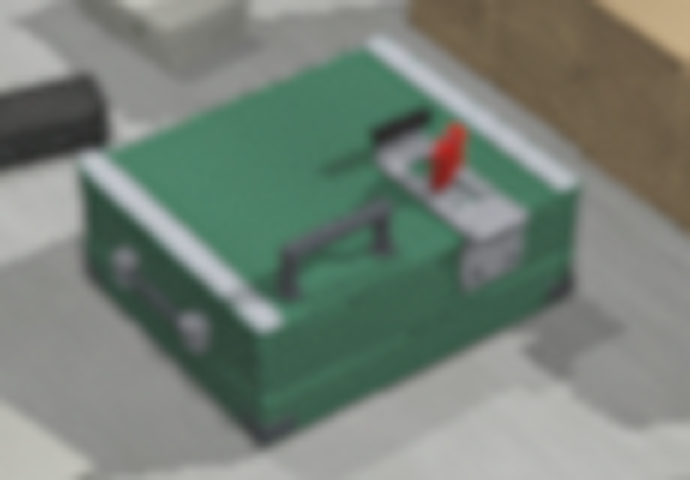

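```bash
cat > h.py <<'E'
import numpy as np,cv2
from workcell import env
def f(p): return 200/np.tan(np.radians(p['fov_y'])/2)
def ray(p,u,v):
    d=np.array([(u-p['cx'])/f(p),(v-p['cy'])/f(p),1.0]); T=np.array(p['pose'])
    return T[:3,3],T[:3,:3]@d
def onz(p,u,v,z):
    o,d=ray(p,u,v); return o+d*(z-o[2])/d[2]
def proj(p,X):
    T=np.array(p['pose']); c=T[:3,:3].T@(np.asarray(X,float)-T[:3,3]); return np.array([p['cx']+f(p)*c[0]/c[2],p['cy']+f(p)*c[1]/c[2]])
def tri(p1,a,p2,b):
    o1,d1=ray(p1,*a);o2,d2=ray(p2,*b)
    A=np.stack([d1,-d2],1); s=np.linalg.lstsq(A,o2-o1,rcond=None)[0]
    return (o1+s[0]*d1+o2+s[1]*d2)/2, np.linalg.norm(o1+s[0]*d1-o2-s[1]*d2)
E
python3 - <<'E'
from h import *
p=env.camera_params("top")
Z=lambda x,y:(240+(x+.5)/6-.5,140+(y+.5)/6-.5)
for n,q,z in [("FLtop? img topleft",(131,69),102),("img topright",(474,69),102),("botright",(476,470),102),("botleft",(121,470),102),("staple",(398,175),142),("barL0",(321,143),124),("bar1",(321,212),124),("h0",(442,285),134),("h1",(442,422),134)]:
    print(n,onz(p,*Z(*q),z).round(1))
im=cv2.imread("pics/a_top.png"); hsv=cv2.cvtColor(im,cv2.COLOR_BGR2HSV)
m=((hsv[...,0]>20)&(hsv[...,0]<32)&(hsv[...,1]>140)&(hsv[...,2]>90)).astype('uint8'); m[:, :360]=0;m[:,420:]=0;m[:180]=0;m[240:]=0
ys,xs=np.nonzero(m); print(len(xs),xs.min(),xs.max(),ys.min(),ys.max())
r=cv2.minAreaRect(np.stack([xs,ys],1).astype(np.float32));print(r)
for q in cv2.boxPoints(r): print(onz(p,*q,16).round(1))
cv2.imwrite("pics/a_cut.png",cv2.resize(im[180:245,350:420],None,fx=8,fy=8,interpolation=cv2.INTER_CUBIC))
E
```

```text
FLtop? img topleft [721.5 142.  102. ]
img topright [723.6 -65.4 102. ]
botright [478.5 -69.  102. ]
botleft [476.6 140.6 102. ]
staple [647.3 -21.6 142. ]
barL0 [670.8  25.  124. ]
bar1 [628.8  24.3 124. ]
h0 [583.2 -48.1 134. ]
h1 [501.9 -49.  134. ]Traceback (most recent call last):
  File "<stdin>", line 8, in <module>
    return umr_minimum(a, axis, None, out, keepdims, initial, where)
ValueError: zero-size array to reduction operation minimum which has no identity
```

Request:
drive_tool(
  motion=[
    [[0.024,-0.0275,0.006],[0,0,-0.122]],
    [[0.024,-0.0275,0.006],[0,0,-0.122]],
    [[0.024,-0.0275,0.006],[0,0,-0.122]],
    [[0.024,-0.0275,0.006],[0,0,-0.122]],
    [[0.024,-0.0275,0.006],[0,0,-0.122]],
    [[0.024,-0.0275,0.006],[0,0,-0.122]],
    [[0.024,-0.0275,0.006],[0,0,-0.122]],
    [[0.024,-0.0275,0.006],[0,0,-0.122]],
    [[0.024,-0.0275,0.006],[0,0,-0.122]],
    [[0.024,-0.0275,0.006],[0,0,-0.122]],
  ],
  claw=0.4,
)

```text
time_s: 0.98
ee_pos: [396.2, 277.0, 274.2]
ee_rot: [180.0, 0.0, 4.1]
force: [0.5, 0.1, -0.5]
gripper_width: 36.5
```

Request:
drive_tool(
  motion=[
    [[0.024,-0.0275,0.006],[0,0,-0.122]],
    [[0.024,-0.0275,0.006],[0,0,-0.122]],
    [[0.024,-0.0275,0.006],[0,0,-0.122]],
    [[0.024,-0.0275,0.006],[0,0,-0.122]],
    [[0.024,-0.0275,0.006],[0,0,-0.122]],
    [[0.024,-0.0275,0.006],[0,0,-0.122]],
    [[0.024,-0.0275,0.006],[0,0,-0.122]],
    [[0.024,-0.0275,0.006],[0,0,-0.122]],
    [[0.024,-0.0275,0.006],[0,0,-0.122]],
    [[0,0,0],[0,0,0]],
  ],
)

```text
time_s: 1.82
ee_pos: [615.3, 26.0, 327.3]
ee_rot: [-180.0, -0.2, -59.0]
force: [0.1, 0.5, 0.1]
gripper_width: 36.4
```

Run:
```python
from h import *
import pickle
s=env.state();p=env.camera_params("wrist");im=env.grab_frame("wrist");print(s['qpos'],s['ee_pos'],s['ee_rot'],s['time_s'])
pickle.dump(p,open("b.pkl","wb"));cv2.imwrite("pics/b_wrist.png",im[:,:,::-1])
```

```text
[ 1.447758   19.6147275  71.69910357 -0.18213544 88.55208118 60.46574404] [615.30151746  25.98748763 327.3445382 ] [-179.97310051   -0.22452168  -59.01364955] 1.8167
```

View pics/b_wrist.png

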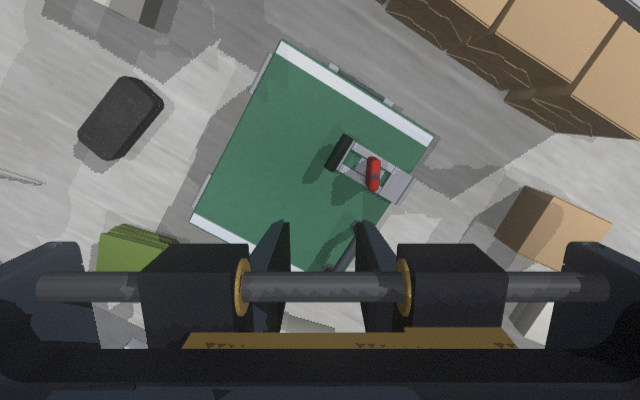

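Run:
```python
import cv2
a=cv2.imread("pics/b_wrist.png")
cv2.imwrite("pics/b_z1.png",cv2.resize(a[110:240,310:450],None,fx=5,fy=5,interpolation=cv2.INTER_CUBIC))
cs=[a[20:60,260:300],a[120:160,420:460],a[195:235,175:215]]
cv2.imwrite("pics/b_z2.png",cv2.hconcat([cv2.resize(c,None,fx=6,fy=6,interpolation=cv2.INTER_CUBIC) for c in cs]))
```

```text
(no output)
```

View pics/b_z1.png

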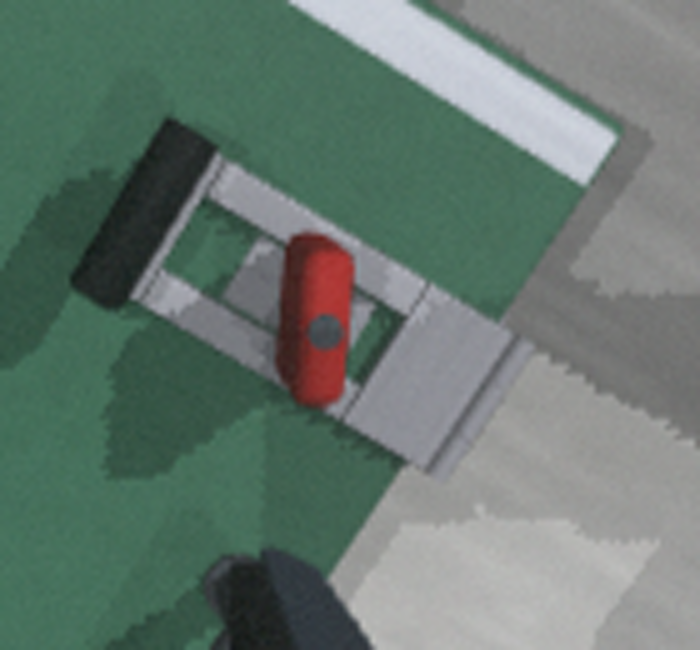

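View pics/b_z2.png

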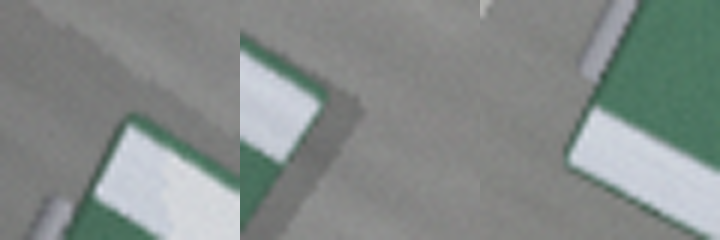

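Run:
```python
from h import *
import pickle
p=pickle.load(open("b.pkl","rb"))
C={(105,-125):(281.3,38.8),(-105,-125):(434.2,135.4),(105,125):(189.3,221.3)}
W={k:onz(p,*v,102)[:2] for k,v in C.items()}
for k in W: print(k,W[k].round(1))
a=W[(105,-125)];b=W[(-105,-125)];c=W[(105,125)]
print("lens",np.linalg.norm(a-b),np.linalg.norm(a-c),"yaw",np.degrees(np.arctan2(*(a-b)[::-1])),np.degrees(np.arctan2(*(c-a)[::-1]))-90, "centre",(b+c)/2)
z=lambda x,y:(310+(x+.5)/5-.5,110+(y+.5)/5-.5)
for n,q,h in [("pin",(325,332),143),("e1",(327,245),142),("e2",(318,398),142),("bar end1",(190,135),124),("bar end2",(100,295),124),("hinge1",(525,340),105),("hinge2",(437,472),105)]:
    print(n,onz(p,*z(*q),h).round(1))
```

```text
(105, -125) [721.8 141.9]
(-105, -125) [723.9 -64.4]
(105, 125) [476.8 138.9]
lens 206.32243039218713 245.02400282919228 yaw 90.59552296998636 -269.2772936899387 centre [600.36203117  37.24138557]
pin [649.9 -20.8 143. ]
e1 [666.1 -10.8 142. ]
e2 [636.6 -27.9 142. ]
bar end1 [670.2  25.3 124. ]
bar end2 [629.   23.8 124. ]
hinge1 [670.3 -72.8 105. ]
hinge2 [631.7 -73.4 105. ]
```

Request:
drive_tool(
  motion=[
    [[0.007,-0.0094,-0.004],[0,0,-0.01]],
    [[0.007,-0.0094,-0.016],[0,0,-0.01]],
    [[0.007,-0.0094,-0.02],[0,0,0]],
    [[0.007,-0.0094,-0.025],[0,0,0]],
    [[0.007,-0.0094,-0.025],[0,0,0]],
    [[0,0,-0.025],[0,0,0]],
    [[0,0,-0.025],[0,0,0]],
    [[0,0,-0.015],[0,0,0]],
    [[0,0,0],[0,0,0]],
    [[0,0,0],[0,0,0]],
  ],
  claw=0.3,
)

```text
time_s: 2.7
ee_pos: [645.7, -15.2, 172.3]
ee_rot: [179.9, 0.1, -59.6]
force: [0.5, -0.1, 0.7]
gripper_width: 27.5
```

```bash
cat > look.py <<'E'
from h import *
import sys,pickle
t=sys.argv[1]
s=env.state();print(s['time_s'],s['ee_pos'].round(1),s['ee_rot'].round(1),s['qpos'].round(1),s['force'].round(1),s['gripper_width'])
for n in sys.argv[2:]:
    p=env.camera_params(n);im=env.grab_frame(n);pickle.dump(p,open(f"{t}_{n}.pkl","wb"));cv2.imwrite(f"pics/{t}_{n}.png",im[:,:,::-1])
E
python3 look.py c wrist
```

```text
2.7 [645.7 -15.2 172.3] [ 1.799e+02  1.000e-01 -5.960e+01] [-2.4 26.3 83.3 -0.  70.6 57.2] [ 0.5 -0.1  0.7] 27.464089803401038
```

View pics/c_wrist.png

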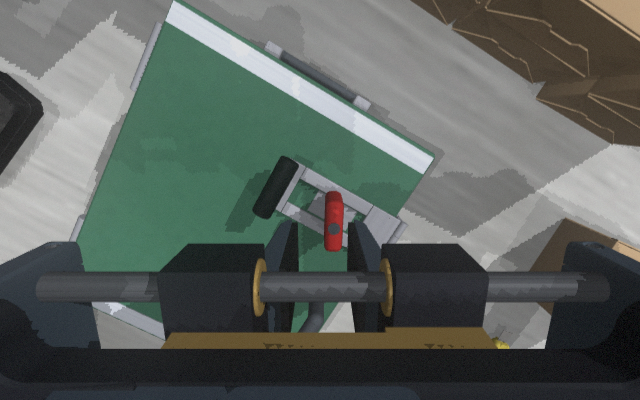

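Request:
drive_tool(
  motion=[
    [[0.0025,-0.003,0],[0,0,0]],
    [[0.0025,-0.003,-0.005],[0,0,0]],
    [[0,0,-0.01],[0,0,0]],
    [[0,0,-0.012],[0,0,0]],
    [[0,0,-0.012],[0,0,0]],
    [[0,0,-0.012],[0,0,0]],
    [[0,0,-0.009],[0,0,0]],
    [[0,0,0],[0,0,0]],
    [[0,0,0],[0,0,0]],
    [[0,0,0],[0,0,0]],
  ],
)

```text
time_s: 3.58
ee_pos: [652.0, -22.0, 113.5]
ee_rot: [-179.9, -0.0, -59.6]
force: [-0.7, -0.7, -0.2]
gripper_width: 27.3
```

```bash
python3 look.py d wrist
```

```text
3.5833 [652.  -22.  113.5] [-179.9   -0.   -59.6] [-2.9 29.3 87.1 -0.  63.6 56.7] [-0.7 -0.7 -0.2] 27.309823047980583
```

View pics/d_wrist.png

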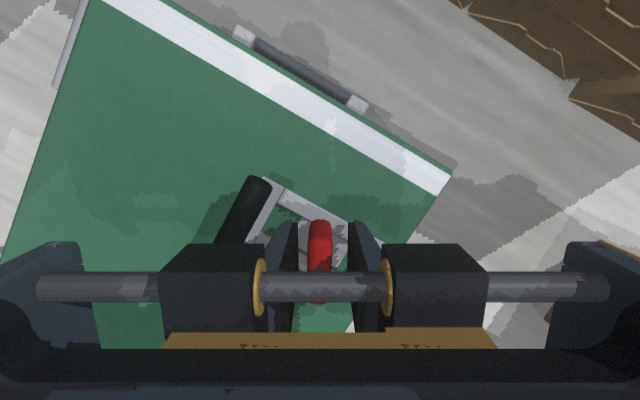

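Request:
drive_tool(
  motion=[
    [[0,0,0],[0,0,0]],
    [[0,0,0],[0,0,0]],
    [[0,0,0],[0,0,0]],
    [[0,0,0],[0,0,0]],
    [[0,0,0],[0,0,0.06]],
    [[0,0,0],[0,0,0.1]],
    [[0,0,0],[0,0,0.1]],
    [[0,0,0],[0,0,0.1]],
    [[0,0,0],[0,0,0.1]],
    [[0,0,0],[0,0,0.1]],
  ],
  claw=0,
  force=20,
)

```text
time_s: 4.47
ee_pos: [650.7, -20.4, 113.6]
ee_rot: [-179.9, 0.1, -27.3]
force: [-3.2, 5.3, 4.4]
gripper_width: 12.0
```

Request:
drive_tool(
  motion=[
    [[0,0,0],[0,0,0.1]],
    [[0,0,0],[0,0,0.1]],
    [[0,0,0],[0,0,0.1]],
    [[0,0,0],[0,0,0.1]],
    [[0,0,0],[0,0,0.07]],
    [[0,0,0],[0,0,0.03]],
    [[0,0,0],[0,0,0]],
    [[0,0,0],[0,0,0]],
    [[0,0,0],[0,0,0]],
    [[0,0,0],[0,0,0]],
  ],
)

```text
time_s: 5.3
ee_pos: [650.5, -20.4, 113.6]
ee_rot: [-179.8, 0.1, 1.0]
force: [-3.7, 4.4, 4.3]
gripper_width: 11.7
```

```bash
python3 look.py e wrist
```

```text
5.3 [650.5 -20.4 113.6] [-1.798e+02  1.000e-01  1.000e+00] [-2.9 29.2 87.1  0.2 63.8 -4. ] [-3.7  4.4  4.3] 11.734883316518069
```

View pics/e_wrist.png

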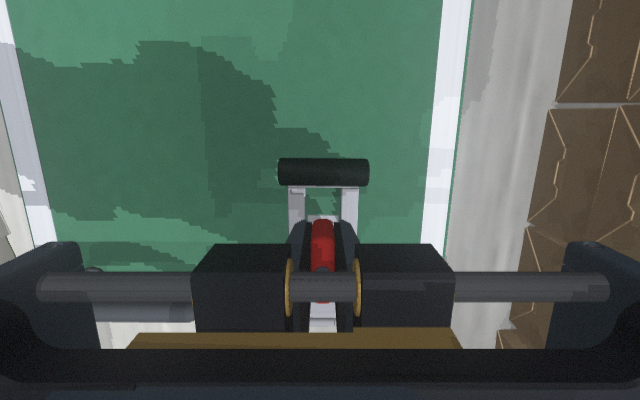

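Request:
drive_tool(
  motion=[
    [[0,0,0],[0,0,0]],
    [[0,0,0],[0,0,0]],
    [[0,0,0.01],[0,0,0]],
    [[0,0,0.02],[0,0,0]],
    [[0,0.005,0.02],[0,0,-0.006]],
    [[0,0.02,0],[0,0,0]],
    [[0,0.02,-0.005],[0,0,0]],
    [[0,0,-0.02],[0,0,0]],
    [[0,0,-0.02],[0,0,0]],
    [[0,0,-0.01],[0,0,0]],
  ],
  claw=0.66,
)

```text
time_s: 6.18
ee_pos: [650.8, 23.1, 106.5]
ee_rot: [180.0, 0.1, 0.8]
force: [0.0, -0.1, -0.8]
gripper_width: 60.2
```

```bash
python3 look.py f wrist
```

```text
6.1833 [650.8  23.1 106.5] [1.8e+02 1.0e-01 8.0e-01] [ 1.  29.6 87.6 -0.  62.9  0.3] [ 0.  -0.1 -0.8] 60.18814540170538
```

View pics/f_wrist.png

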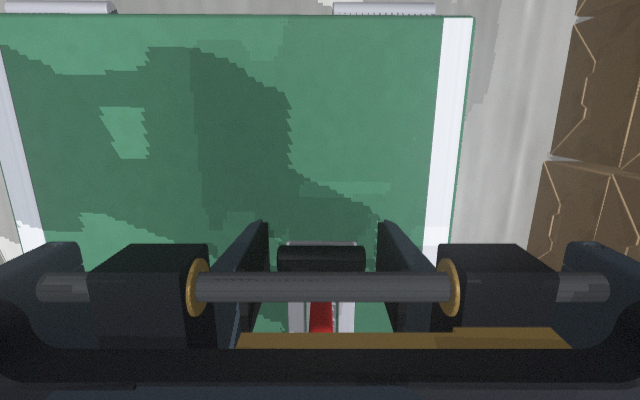

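Request:
drive_tool(
  motion=[
    [[0,0.0015,0],[0,0,0]],
    [[0,0,0],[0,0,0]],
    [[0,0,0],[0,0,0]],
    [[0,0,0],[0,0,0]],
    [[0,0,0],[0,0,0]],
    [[0,-0.0015,0.006],[0,0,0]],
    [[0,-0.0026,0.0087],[0,0,0]],
    [[0,-0.0092,0.0187],[0,0,0]],
    [[0,-0.0128,0.0165],[0,0,0]],
    [[0,0,0],[0,0,0]],
  ],
  claw=0,
  force=15,
)

```text
time_s: 7.07
ee_pos: [650.5, -3.9, 161.7]
ee_rot: [179.9, 0.0, 0.7]
force: [-7.6, 2.3, 0.9]
gripper_width: 43.7
```

```bash
python3 look.py g wrist side
```

```text
7.0667 [650.5  -3.9 161.7] [179.9   0.    0.7] [-1.3 27.  83.5 -0.1 69.4 -1.9] [-7.6  2.3  0.9] 43.73759311162805
```

View pics/g_wrist.png

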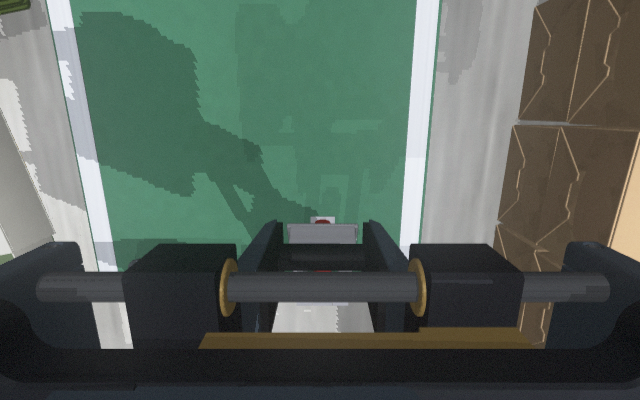

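Request:
drive_tool(
  motion=[
    [[0,-0.016,0.0114],[0,0,0]],
    [[0,-0.0185,0.0088],[0,0,0]],
    [[0,-0.0201,0.0048],[0,0,0]],
    [[0,-0.0208,0.0014],[0,0,0]],
    [[0,-0.0207,-0.0029],[0,0,0]],
    [[0,-0.0196,-0.0071],[0,0,0]],
    [[0,-0.0177,-0.0111],[0,0,0]],
    [[0,-0.015,-0.0145],[0,0,0]],
    [[0,-0.0117,-0.0173],[0,0,0]],
    [[0,0,0],[0,0,0]],
  ],
)

```text
time_s: 8.0
ee_pos: [651.7, -166.9, 130.6]
ee_rot: [179.7, -0.1, 0.7]
force: [-3.6, -5.4, 3.6]
gripper_width: 43.6
```

```bash
python3 look.py i side
```

```text
8.0 [ 651.7 -166.9  130.6] [ 1.797e+02 -1.000e-01  7.000e-01] [-15.2  30.2  82.8  -0.3  66.9 -15.7] [-3.6 -5.4  3.6] 43.631096335001885
```

View pics/i_side.png

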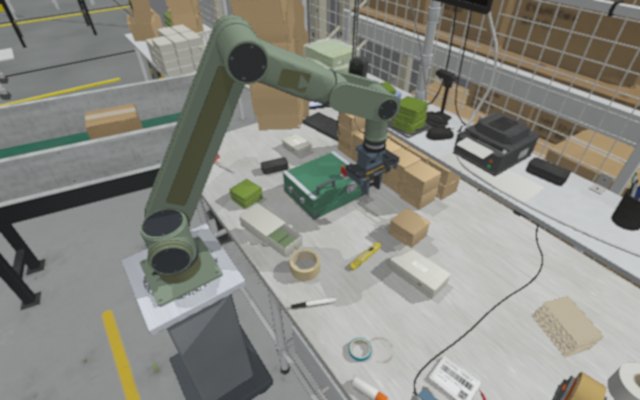

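Request:
drive_tool(
  motion=[
    [[0,0,0],[0,0,0]],
    [[0,0,0],[0,0,0]],
    [[0,0,0],[0,0,0]],
    [[0,-0.005,0.02],[0,0,0]],
    [[0,0,0.025],[0,0,-0.05]],
    [[-0.005,0.005,0.025],[0,0,-0.12]],
    [[-0.01,0.01,0.025],[0,0,-0.12]],
    [[-0.015,0.018,0],[0,0,-0.12]],
    [[-0.015,0.018,0],[0,0,-0.12]],
    [[-0.015,0.018,0],[0,0,-0.12]],
  ],
  claw=0.75,
)

```text
time_s: 8.88
ee_pos: [591.6, -96.6, 227.7]
ee_rot: [-179.9, -0.2, -36.8]
force: [-1.5, 0.4, 0.1]
gripper_width: 68.5
```

Request:
drive_tool(
  motion=[
    [[-0.015,0.018,0],[0,0,-0.12]],
    [[-0.015,0.018,0],[0,0,-0.12]],
    [[-0.015,0.018,0],[0,0,-0.12]],
    [[0,0,0],[0,0,-0.12]],
    [[0,0,0],[0,0,-0.12]],
    [[0,0,0],[0,0,-0.12]],
    [[0,0,0],[0,0,-0.12]],
    [[0,0,0],[0,0,-0.08]],
    [[0,0,0],[0,0,0]],
    [[0,0,0],[0,0,0]],
  ],
  claw=0.4,
)

```text
time_s: 9.72
ee_pos: [546.8, -43.2, 226.9]
ee_rot: [-179.9, -0.0, -89.1]
force: [0.6, -1.3, -0.1]
gripper_width: 36.7
```

```bash
python3 look.py j wrist side top
```

```text
9.7167 [546.8 -43.2 226.9] [-179.9   -0.   -89.1] [-5.7 15.4 91.9  0.  72.6 83.3] [ 0.6 -1.3 -0.1] 36.655779520793985
```

View pics/j_wrist.png

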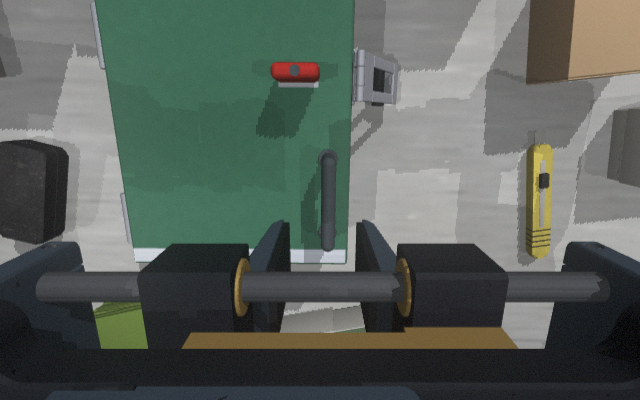

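View pics/j_side.png

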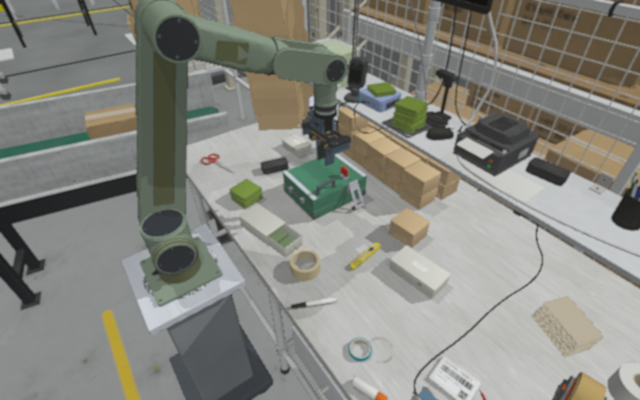

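Run:
```python
from h import *
import pickle
p=pickle.load(open("j_wrist.pkl","rb"))
for n,q,z in [("h",(328,152),136),("h",(328,250),136),("c",(540,143),14),("c",(538.5,258),14),("cl",(528,200),14),("cr",(551,200),14)]: print(n,onz(p,*q,z).round(1))
im=cv2.imread("pics/j_wrist.png");cv2.imwrite("pics/j_z.png",cv2.resize(im[120:280,500:580],None,fx=4,fy=4,interpolation=cv2.INTER_CUBIC))
```

```text
h [589.9 -47.1 136. ]
h [506.  -48.9 136. ]
c [ 590.2 -294.1   14. ]
c [ 446.1 -319.8   14. ]
cl [ 522.  -292.6   14. ]
cr [ 522.5 -320.4   14. ]
```

View pics/j_z.png

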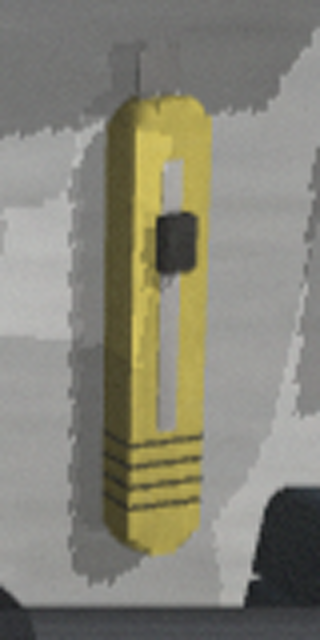

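Request:
drive_tool(
  motion=[
    [[0.001,-0.005,-0.01],[0,0,0]],
    [[0,0,-0.02],[0,0,0]],
    [[0,0,-0.02],[0,0,0]],
    [[0,0,-0.02],[0,0,0]],
    [[0,0,-0.02],[0,0,0]],
    [[0,0,-0.012],[0,0,0]],
    [[0,0,-0.004],[0,0,0]],
    [[0,0,0],[0,0,0]],
    [[0,0,0],[0,0,0]],
    [[0,0,0],[0,0,0]],
  ],
)

```text
time_s: 10.7
ee_pos: [548.3, -48.8, 121.3]
ee_rot: [-179.9, -0.0, -89.2]
force: [-0.5, -0.4, 1.3]
gripper_width: 36.6
```

Request:
drive_tool(
  motion=[
    [[0,0,0],[0,0,0]],
    [[0,0,0],[0,0,0]],
    [[0,0,0],[0,0,0]],
    [[0,0,0],[0,0,0]],
    [[0,0,0],[0,0,0]],
    [[0,0,0],[0,0,0]],
    [[0,0,0],[0,0,0]],
    [[0,0,0],[0,0,0]],
    [[0,0,0],[0,0,0]],
    [[0,0,0],[0,0,0]],
  ],
  claw=0,
  force=30,
)

```text
time_s: 11.53
ee_pos: [547.6, -47.7, 120.7]
ee_rot: [-180.0, 0.1, -89.2]
force: [0.8, 4.5, 4.3]
gripper_width: 11.0
```

```bash
python3 look.py k wrist; python3 -c "
import numpy as np
a=np.radians(12.46+np.array([0,3,7,12,18,24,30,36,42,48,54,60,66,72,78,84,89,92.5]));R=194.6
print(np.diff(-R*np.cos(a)).round(1),np.diff(R*np.sin(a)).round(1))"
```

```text
11.5333 [547.6 -47.7 120.7] [-1.80e+02  1.00e-01 -8.92e+01] [-6.200e+00  2.040e+01  1.009e+02  1.000e-01  5.860e+01  8.290e+01] [0.8 4.5 4.3] 11.024874237548401
[ 2.5  4.1  6.3  9.4 11.2 12.9 14.5 15.9 17.2 18.2 19.1 19.7 20.1 20.3
 20.3 16.8 11.6] [ 9.9 13.  15.7 18.1 17.  15.7 14.3 12.7 11.   9.1  7.1  5.1  3.   0.9
 -1.2 -2.6 -2.7]
```

View pics/k_wrist.png

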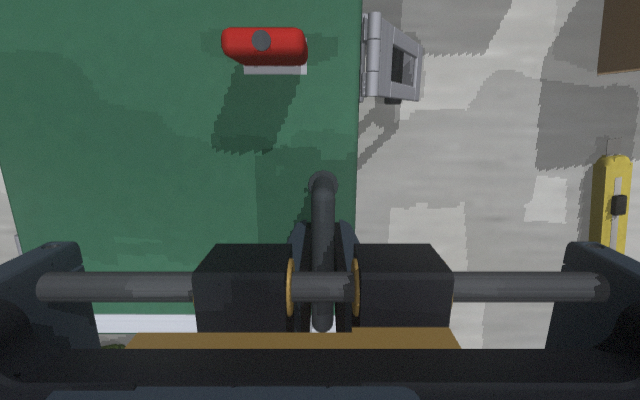

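```bash
python3 -c "
import numpy as np
a=np.radians(12.46+np.concatenate([[0,2,5,9],np.linspace(13.7,92,18)]));R=194.6
print(len(a)-1)
for i in zip(np.diff(-R*np.cos(a)).round(1),np.diff(R*np.sin(a)).round(1)):print(i)"
```

```text
21
(np.float64(1.6), np.float64(6.6))
(np.float64(2.8), np.float64(9.8))
(np.float64(4.5), np.float64(12.8))
(np.float64(6.4), np.float64(14.6))
(np.float64(7.5), np.float64(13.7))
(np.float64(8.5), np.float64(13.1))
(np.float64(9.6), np.float64(12.4))
(np.float64(10.5), np.float64(11.6))
(np.float64(11.4), np.float64(10.7))
(np.float64(12.2), np.float64(9.7))
(np.float64(13.0), np.float64(8.7))
(np.float64(13.6), np.float64(7.7))
(np.float64(14.2), np.float64(6.5))
(np.float64(14.7), np.float64(5.4))
(np.float64(15.1), np.float64(4.2))
(np.float64(15.4), np.float64(2.9))
(np.float64(15.5), np.float64(1.7))
(np.float64(15.6), np.float64(0.5))
(np.float64(15.6), np.float64(-0.8))
(np.float64(15.5), np.float64(-2.1))
(np.float64(15.3), np.float64(-3.3))
```

Request:
drive_tool(
  motion=[
    [[0,0.0016,0.0066],[0,0,0]],
    [[0,0.0028,0.0098],[0,0,0]],
    [[0,0.0045,0.0128],[0,0,0]],
    [[0,0.0064,0.0146],[0,0,0]],
    [[0,0.0075,0.0137],[0,0,0]],
    [[0,0.0085,0.0131],[0,0,0]],
    [[-0.0003,0.0096,0.0124],[0,0,0]],
    [[-0.0003,0.0105,0.0116],[0,0,0]],
    [[0,0,0],[0,0,0]],
    [[0,0,0],[0,0,0]],
  ],
)

```text
time_s: 12.42
ee_pos: [547.2, 1.2, 215.7]
ee_rot: [-179.9, -0.2, -89.2]
force: [-0.2, -4.2, 4.6]
gripper_width: 11.4
```

```bash
python3 look.py l wrist
```

```text
12.4167 [547.2   1.2 215.7] [-179.9   -0.2  -89.2] [-0.9 15.7 93.2 -0.2 71.  88.3] [-0.2 -4.2  4.6] 11.445755917782721
```

View pics/l_wrist.png

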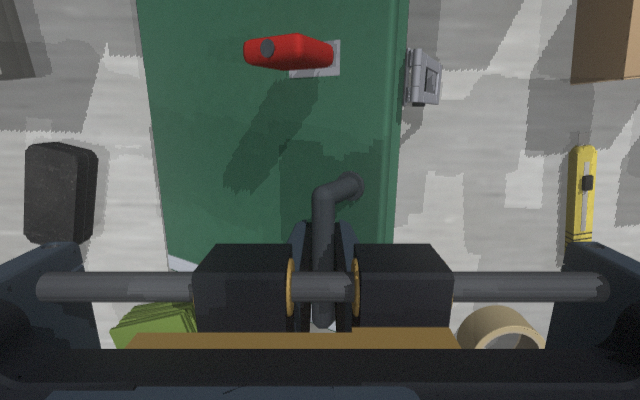

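Request:
drive_tool(
  motion=[
    [[-0.0003,0.0114,0.0107],[0,0,0]],
    [[-0.0003,0.0122,0.0097],[0,0,0]],
    [[0,0.013,0.0087],[0,0,0]],
    [[0,0.0136,0.0077],[0,0,0]],
    [[-0.0003,0.0142,0.0065],[0,0,0]],
    [[-0.0003,0.0147,0.0054],[0,0,0]],
    [[0,0.0151,0.0042],[0,0,0]],
    [[0,0.0154,0.0029],[0,0,0]],
    [[0,0.0155,0.0017],[0,0,0]],
    [[0,0.0156,0.0005],[0,0,0]],
  ],
)

```text
time_s: 13.3
ee_pos: [546.2, 141.7, 275.2]
ee_rot: [-179.8, -0.2, -89.3]
force: [-2.1, -5.6, 6.8]
gripper_width: 11.5
```

Request:
drive_tool(
  motion=[
    [[0,0.0156,-0.0008],[0,0,0]],
    [[0,0.0155,-0.0021],[0,0,0]],
    [[0,0.0145,-0.003],[0,0,0]],
    [[0,0,0],[0,0,0]],
    [[0,0,0],[0,0,0]],
    [[0,0,0],[0,0,0]],
    [[0,0,0],[0,0,0]],
    [[0,0,0],[0,0,0]],
    [[0,0,0],[0,0,0]],
    [[0,0,0],[0,0,0]],
  ],
)

```text
time_s: 14.13
ee_pos: [545.7, 190.7, 267.5]
ee_rot: [-180.0, 0.3, -89.2]
force: [-1.6, 3.6, 5.0]
gripper_width: 11.5
```

```bash
python3 look.py m wrist side top
```

```text
14.1333 [545.7 190.7 267.5] [-180.     0.3  -89.2] [ 18.   17.   83.9   0.2  79.  107.2] [-1.6  3.6  5. ] 11.471471873241347
```

View pics/m_wrist.png

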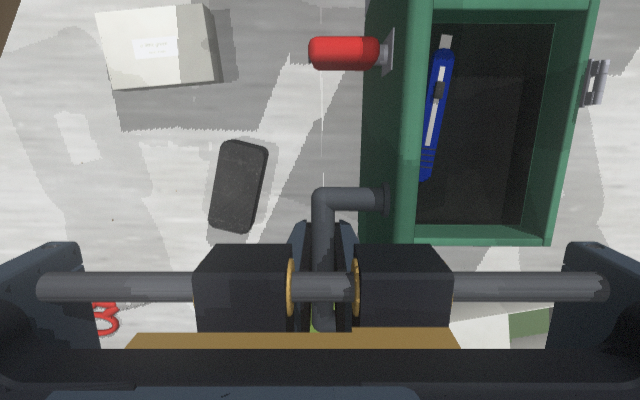

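View pics/m_side.png

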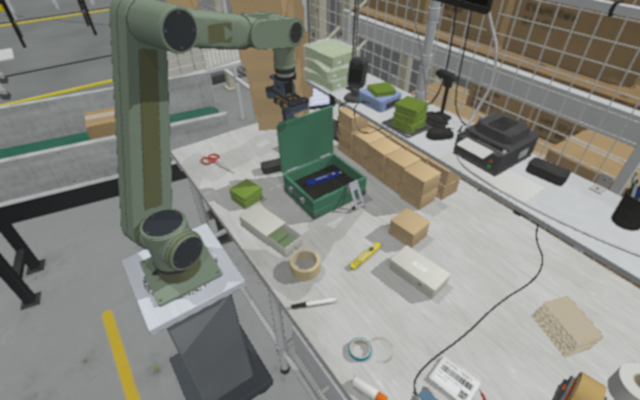

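View pics/m_top.png

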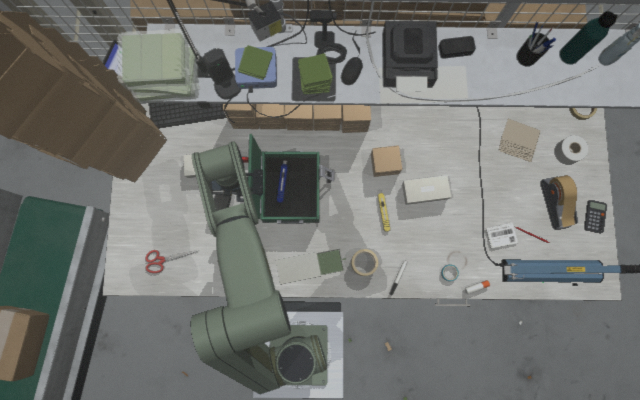

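Request:
drive_tool(
  motion=[
    [[0,0,0],[0,0,0]],
    [[0,0,0],[0,0,0]],
    [[0,0,0],[0,0,0]],
    [[0,0,0.008],[0,0,0]],
    [[0,0,0.016],[0,0,0]],
    [[0,0,0.022],[0,0,0]],
    [[0,0,0.024],[0,0,0]],
    [[0,0,0.02],[0,0,0]],
    [[0,-0.015,0.005],[0,0,0]],
    [[0,-0.03,0],[0,0,0]],
  ],
  claw=0.24,
)

```text
time_s: 15.12
ee_pos: [546.4, 145.2, 363.6]
ee_rot: [-179.8, 0.1, -89.0]
force: [0.2, 0.2, -0.1]
gripper_width: 21.7
```

```bash
python3 look.py n top
```

```text
15.1167 [546.4 145.2 363.6] [-1.798e+02  1.000e-01 -8.900e+01] [ 13.7  14.3  74.2   0.   91.3 102.7] [ 0.2  0.2 -0.1] 21.749001176171202
```

Request:
drive_tool(
  motion=[
    [[-0.002,-0.038,0],[0,0,0]],
    [[-0.002,-0.04,0],[0,0,0]],
    [[-0.002,-0.04,0],[0,0,0.03]],
    [[-0.002,-0.04,0],[0,0,0.03]],
    [[-0.002,-0.04,-0.005],[0,0,0.03]],
    [[-0.003,-0.04,-0.01],[0,0,0.03]],
    [[-0.003,-0.04,-0.01],[0,0,0.03]],
    [[-0.003,-0.04,-0.01],[0,0,0.03]],
    [[-0.003,-0.04,-0.01],[0,0,0]],
    [[-0.003,-0.04,-0.01],[0,0,0]],
  ],
  claw=0.55,
)

```text
time_s: 16.0
ee_pos: [519.0, -256.5, 305.9]
ee_rot: [179.9, 0.0, -78.9]
force: [1.6, 0.1, -0.0]
gripper_width: 50.2
```

Request:
drive_tool(
  motion=[
    [[0,-0.04,-0.01],[0,0,0]],
    [[0,-0.025,-0.02],[0,0,0]],
    [[0,0,-0.02],[0,0,0]],
    [[0,0,0],[0,0,0]],
    [[0,0,0],[0,0,0]],
    [[0,0,0],[0,0,0]],
    [[0,0,0],[0,0,0]],
    [[0,0,0],[0,0,0]],
    [[0,0,0],[0,0,0]],
    [[0,0,0],[0,0,0]],
  ],
)

```text
time_s: 16.83
ee_pos: [521.0, -318.5, 257.9]
ee_rot: [-179.9, -0.1, -78.8]
force: [0.3, -1.1, 1.3]
gripper_width: 50.2
```

```bash
python3 look.py o wrist side
```

```text
16.8333 [ 521.  -318.5  257.9] [-1.799e+02 -1.000e-01 -7.880e+01] [-32.5  20.3  80.4  -0.   79.3  46.3] [ 0.3 -1.1  1.3] 50.23952575498027
```

View pics/o_wrist.png

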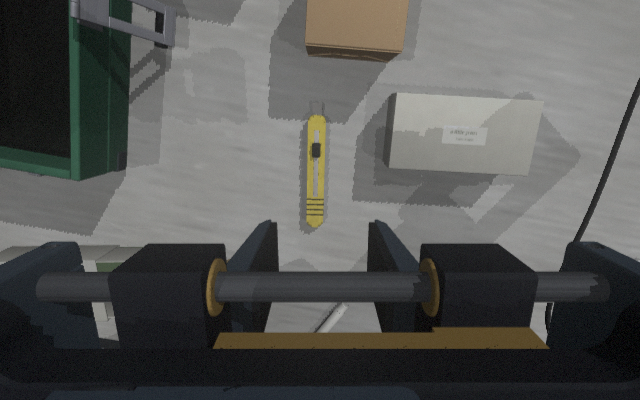

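View pics/o_side.png

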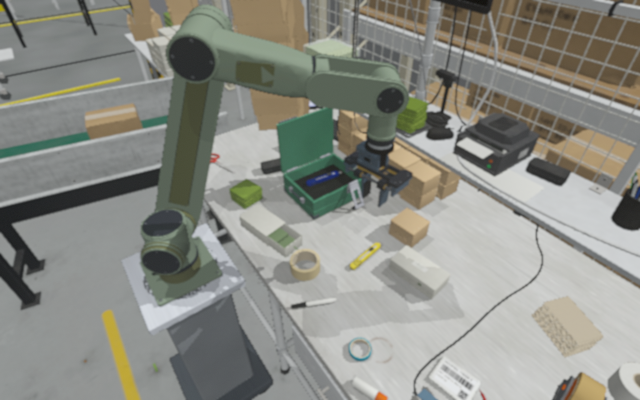

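Run:
```python
from h import *
import pickle
p=pickle.load(open("o_wrist.pkl","rb"));im=cv2.imread("pics/o_wrist.png");hsv=cv2.cvtColor(im,cv2.COLOR_BGR2HSV)
m=((hsv[...,0]>20)&(hsv[...,0]<35)&(hsv[...,1]>100)).astype('uint8');m[:100]=0;m[240:]=0;m[:,:280]=0;m[:,350:]=0
ys,xs=np.nonzero(m);r=cv2.minAreaRect(np.stack([xs,ys],1).astype(np.float32));print(r,len(xs))
b=np.array([onz(p,*q,11)[:2] for q in cv2.boxPoints(r)]);print(b.round(1),b.mean(0))
for i in range(2):
    d=b[i+1]-b[i];print(np.linalg.norm(d),np.degrees(np.arctan2(d[1],d[0])))
p=pickle.load(open("m_wrist.pkl","rb"));im=cv2.imread("pics/m_wrist.png");hsv=cv2.cvtColor(im,cv2.COLOR_BGR2HSV)
m=((hsv[...,0]>105)&(hsv[...,0]<130)&(hsv[...,1]>150)&(hsv[...,2]>60)).astype('uint8');m[200:]=0
ys,xs=np.nonzero(m);r=cv2.minAreaRect(np.stack([xs,ys],1).astype(np.float32));print(r,len(xs))
b=np.array([onz(p,*q,59)[:2] for q in cv2.boxPoints(r)]);print("blue",b.round(1),b.mean(0))
p=pickle.load(open("n_top.pkl","rb"));im=cv2.imread("pics/n_top.png");hsv=cv2.cvtColor(im,cv2.COLOR_BGR2HSV)
m=((hsv[...,0]>105)&(hsv[...,0]<130)&(hsv[...,1]>120)&(hsv[...,2]>60)).astype('uint8');m[230:]=0;m[:140]=0;m[:,:250]=0;m[:,340:]=0
ys,xs=np.nonzero(m)
if len(xs):
  r=cv2.minAreaRect(np.stack([xs,ys],1).astype(np.float32));print(r,len(xs));b=np.array([onz(p,*q,59)[:2] for q in cv2.boxPoints(r)]);print("blue top",b.round(1),b.mean(0))
cv2.imwrite("pics/n_z.png",cv2.resize(cv2.imread("pics/n_top.png")[130:240,220:360],None,fx=5,fy=5))
```

```text
((315.1266174316406, 170.50357055664062), (17.45786476135254, 111.1812515258789), 1.6135388612747192) 1418
[[ 443.5 -310.1]
 [ 586.5 -287.8]
 [ 590.1 -309. ]
 [ 447.4 -333.3]] [ 516.85177158 -310.06572381]
144.69662067567373 8.866869349746354
21.464096545851667 -80.36281474042819
((432.36541748046875, 114.6730728149414), (20.98442268371582, 135.3201141357422), 11.309932708740234) 1669
blue [[544.7  90.1]
 [687.9  74. ]
 [684.2  51.8]
 [540.1  65.5]] [614.23485802  70.36051603]
((281.4345397949219, 182.99127197265625), (5.881285667419434, 36.60934829711914), 7.594643592834473) 102
blue top [[546.6  88.2]
 [683.3  73.6]
 [680.6  52. ]
 [544.   66.8]] [613.61820324  70.16045548]
```

View pics/n_z.png

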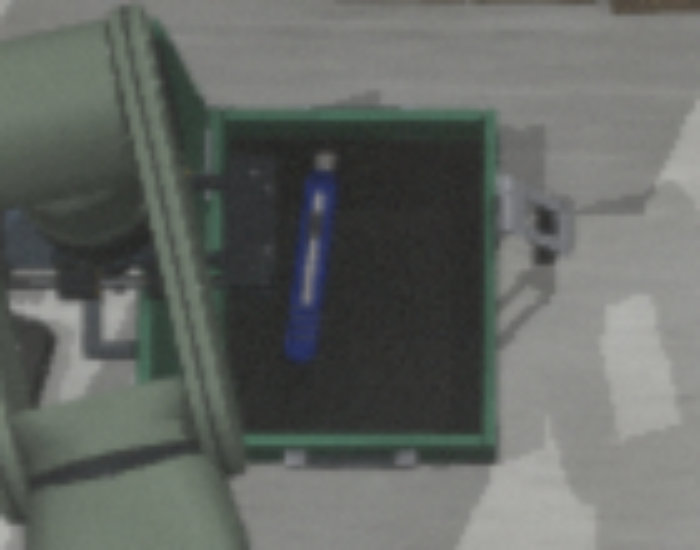

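Request:
drive_tool(
  motion=[
    [[-0.002,0.004,-0.01],[0,0,-0.033]],
    [[-0.002,0.0045,-0.025],[0,0,0]],
    [[0,0,-0.03],[0,0,0]],
    [[0,0,-0.03],[0,0,0]],
    [[0,0,-0.03],[0,0,0]],
    [[0,0,-0.03],[0,0,0]],
    [[0,0,-0.025],[0,0,0]],
    [[0,0,-0.02],[0,0,0]],
    [[0,0,0],[0,0,0]],
    [[0,0,0],[0,0,0]],
  ],
)

```text
time_s: 17.77
ee_pos: [516.4, -310.1, 56.5]
ee_rot: [179.9, 0.1, -80.8]
force: [0.6, -1.1, 0.1]
gripper_width: 50.1
```

```bash
python3 look.py q wrist
```

```text
17.7667 [ 516.4 -310.1   56.5] [ 1.799e+02  1.000e-01 -8.080e+01] [-32.1  28.5  98.   -0.   53.6  48.7] [ 0.6 -1.1  0.1] 50.11880775240206
```

View pics/q_wrist.png

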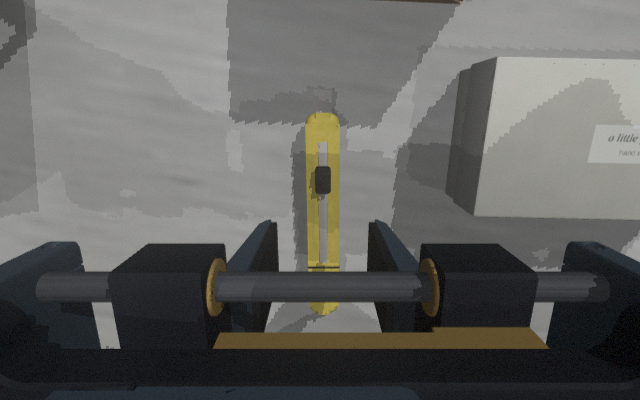

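Request:
drive_tool(
  motion=[
    [[0,0,-0.015],[0,0,0]],
    [[0,0,-0.015],[0,0,0]],
    [[0,0,-0.012],[0,0,0]],
    [[0,0,-0.006],[0,0,0]],
    [[0,0,-0.003],[0,0,0]],
    [[0,0,0],[0,0,0]],
    [[0,0,0],[0,0,0]],
    [[0,0,0],[0,0,0]],
    [[0,0,0],[0,0,0]],
    [[0,0,0],[0,0,0]],
  ],
)

```text
time_s: 18.65
ee_pos: [517.0, -310.6, 6.7]
ee_rot: [-180.0, -0.0, -80.8]
force: [-0.4, 0.8, 0.0]
gripper_width: 50.0
```

Request:
drive_tool(
  motion=[
    [[0,0,0],[0,0,0]],
    [[0,0,0],[0,0,0]],
    [[0,0,0],[0,0,0]],
    [[0,0,0],[0,0,0]],
    [[0,0,0],[0,0,0]],
    [[0,0,0],[0,0,0]],
    [[0,0,0.005],[0,0,0]],
    [[0,0,0.015],[0,0,0]],
    [[0,0,0.02],[0,0,0]],
    [[0,0,0.02],[0,0,0]],
  ],
  claw=0,
  force=25,
)

```text
time_s: 19.48
ee_pos: [516.2, -310.1, 66.5]
ee_rot: [179.9, 0.1, -80.8]
force: [-0.7, -0.7, -0.9]
gripper_width: 21.6
```

```bash
python3 look.py r wrist
```

```text
19.4833 [ 516.2 -310.1   66.5] [ 1.799e+02  1.000e-01 -8.080e+01] [-32.1  27.9  97.4  -0.   54.8  48.7] [-0.7 -0.7 -0.9] 21.630567434159236
```

View pics/r_wrist.png

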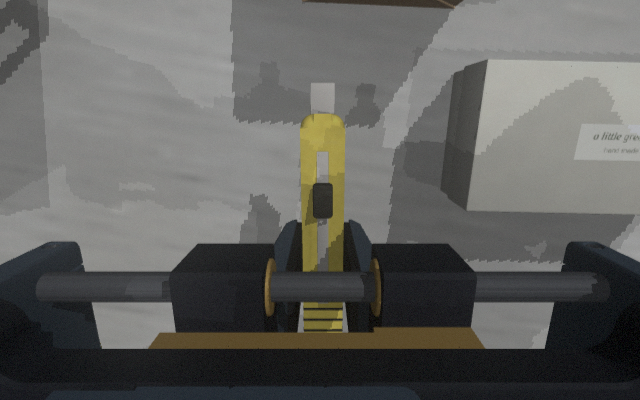

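Request:
drive_tool(
  motion=[
    [[0,0,0.025],[0,0,0]],
    [[0,0,0.03],[0,0,0]],
    [[0,0,0.03],[0,0,0]],
    [[0,0.01,0.025],[0,0,-0.02]],
    [[0.005,0.02,0.01],[0,0,-0.025]],
    [[0.008,0.03,0],[0,0,-0.025]],
    [[0.01,0.035,0],[0,0,-0.025]],
    [[0.01,0.035,0],[0,0,-0.025]],
    [[0.01,0.035,0],[0,0,-0.028]],
    [[0.01,0.035,0],[0,0,0]],
  ],
)

```text
time_s: 20.37
ee_pos: [569.7, -108.8, 186.0]
ee_rot: [-180.0, -0.0, -89.3]
force: [1.4, -1.2, -0.5]
gripper_width: 21.6
```

Request:
drive_tool(
  motion=[
    [[0.01,0.035,0],[0,0,0]],
    [[0.01,0.035,0],[0,0,0]],
    [[0.008,0.025,0],[0,0,0]],
    [[0,0.012,0],[0,0,0]],
    [[0,0,0],[0,0,0]],
    [[0,0,0],[0,0,0]],
    [[0,0,0],[0,0,0]],
    [[0,0,0],[0,0,0]],
    [[0,0,0],[0,0,0]],
    [[0,0,0],[0,0,0]],
  ],
)

```text
time_s: 21.2
ee_pos: [597.5, -4.6, 186.2]
ee_rot: [-180.0, -0.0, -89.4]
force: [0.1, -0.1, -0.9]
gripper_width: 21.6
```

```bash
python3 look.py s wrist side
```

```text
21.2 [597.5  -4.6 186.2] [-180.    -0.   -89.4] [-1.5 21.4 89.1 -0.  69.5 87.8] [ 0.1 -0.1 -0.9] 21.552365087645583
```

View pics/s_wrist.png

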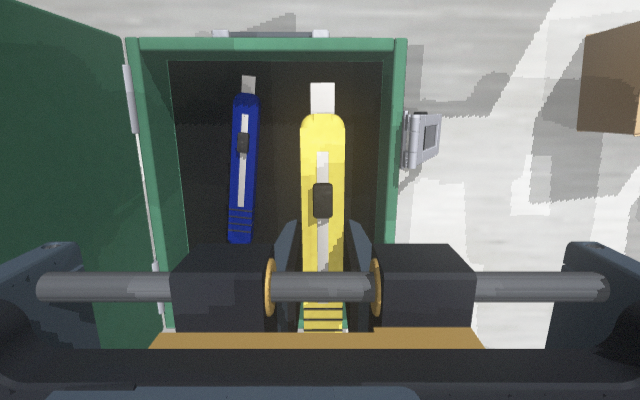

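View pics/s_side.png

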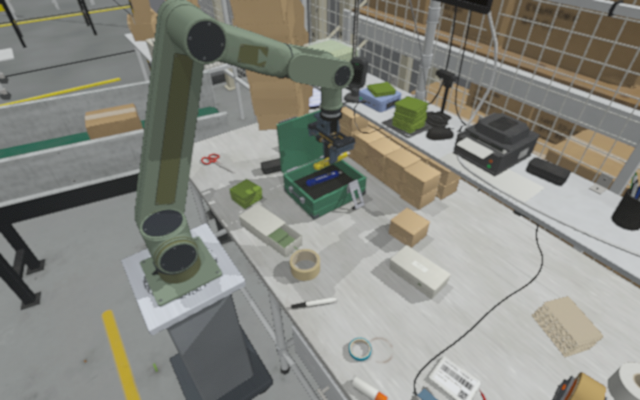

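Request:
drive_tool(
  motion=[
    [[0,0,-0.015],[0,0,0]],
    [[0,0,-0.02],[0,0,0]],
    [[0,0,-0.02],[0,0,0]],
    [[0,0,-0.02],[0,0,0]],
    [[0,0,-0.02],[0,0,0]],
    [[0,0,-0.015],[0,0,0]],
    [[0,0,-0.01],[0,0,0]],
    [[0,0,-0.006],[0,0,0]],
    [[0,0,0],[0,0,0]],
    [[0,0,0],[0,0,0]],
  ],
)

```text
time_s: 22.13
ee_pos: [598.1, -3.5, 60.5]
ee_rot: [-180.0, -0.0, -89.3]
force: [0.2, 0.0, -0.7]
gripper_width: 21.8
```

Request:
drive_tool(
  motion=[
    [[0,0,-0.003],[0,0,0]],
    [[0,0,-0.003],[0,0,0]],
    [[0,0,-0.001],[0,0,0]],
    [[0,0,0],[0,0,0]],
    [[0,0,0],[0,0,0]],
    [[0,0,0],[0,0,0]],
    [[0,0,0],[0,0,0]],
    [[0,0,0],[0,0,0]],
    [[0,0,0],[0,0,0]],
    [[0,0,0],[0,0,0]],
  ],
)

```text
time_s: 22.97
ee_pos: [597.7, -3.4, 53.1]
ee_rot: [-180.0, -0.0, -89.3]
force: [0.3, -0.2, -0.5]
gripper_width: 21.6
```

```bash
python3 look.py t wrist
```

```text
22.9667 [597.7  -3.4  53.1] [-180.    -0.   -89.3] [-1.4 28.3 98.9 -0.  52.8 87.8] [ 0.3 -0.2 -0.5] 21.56595312115624
```

View pics/t_wrist.png

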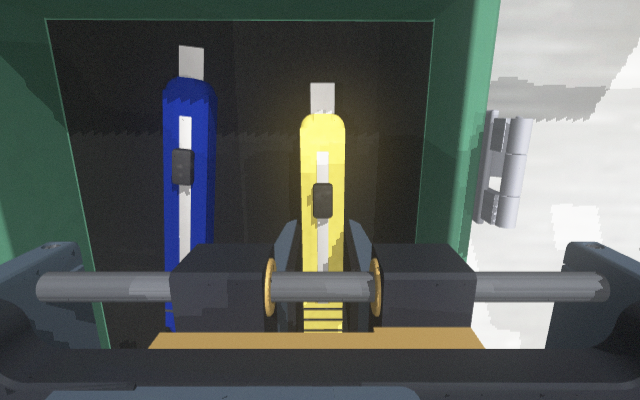

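Bottom is about 1.4 mm above the floor; go down 1.5 mm, then release and retreat upward.

Request:
drive_tool(
  motion=[
    [[0,0,-0.001],[0,0,0]],
    [[0,0,-0.0007],[0,0,0]],
    [[0,0,0],[0,0,0]],
    [[0,0,0],[0,0,0]],
    [[0,0,0],[0,0,0]],
    [[0,0,0],[0,0,0]],
    [[0,0,0],[0,0,0]],
    [[0,0,0],[0,0,0]],
    [[0,0,0],[0,0,0]],
    [[0,0,0],[0,0,0]],
  ],
)

```text
time_s: 23.85
ee_pos: [597.7, -3.4, 51.4]
ee_rot: [180.0, -0.0, -89.3]
force: [-0.5, -0.4, 0.2]
gripper_width: 21.9
```

Request:
drive_tool(
  motion=[
    [[0,0,0],[0,0,0]],
    [[0,0,0],[0,0,0]],
    [[0,0,0],[0,0,0]],
    [[0,0,0],[0,0,0]],
    [[0,0,0.005],[0,0,0]],
    [[0,0,0.015],[0,0,0]],
    [[0,0,0.02],[0,0,0]],
    [[0,0,0.025],[0,0,0]],
    [[0,0,0.025],[0,0,0]],
    [[0,0,0.025],[0,0,0]],
  ],
  claw=0.38,
)

```text
time_s: 24.68
ee_pos: [597.5, -3.4, 167.9]
ee_rot: [-180.0, -0.0, -89.3]
force: [0.3, -0.8, 0.1]
gripper_width: 35.0
```

Request:
drive_tool(
  motion=[
    [[0,0,0.03],[0,0,0]],
    [[0,0,0.03],[0,0,0]],
    [[0,0,0.03],[0,0,0]],
    [[0,-0.015,0.03],[0,0,0]],
    [[0,-0.025,0.02],[0,0,0]],
    [[0,-0.025,0],[0,0,0]],
    [[0,-0.02,0],[0,0,0]],
    [[0,0,0],[0,0,0]],
    [[0,0,0],[0,0,0]],
    [[0,0,0],[0,0,0]],
  ],
)

```text
time_s: 25.52
ee_pos: [597.5, -87.8, 306.3]
ee_rot: [180.0, 0.0, -89.3]
force: [-1.6, 0.2, -0.3]
gripper_width: 34.5
```

```bash
python3 look.py u wrist side top
```

```text
25.5167 [597.5 -87.8 306.3] [180.    0.  -89.3] [-9.5 18.8 75.9  0.  85.4 79.8] [-1.6  0.2 -0.3] 34.47702833942968
```

View pics/u_wrist.png

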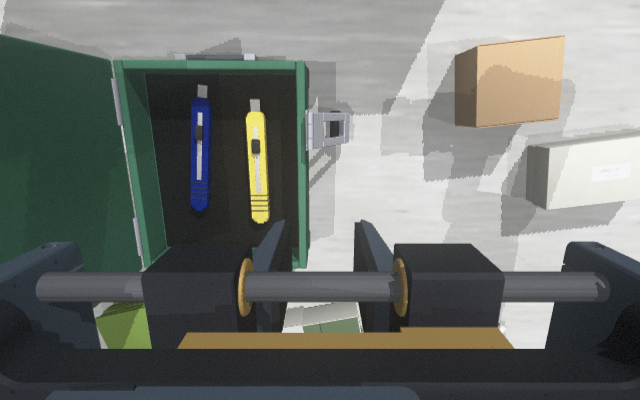

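View pics/u_side.png

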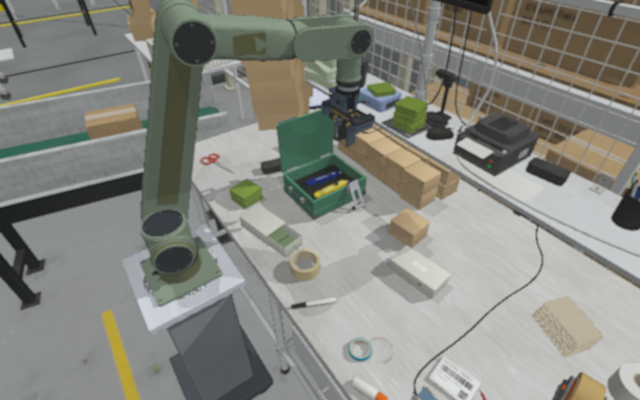

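View pics/u_top.png

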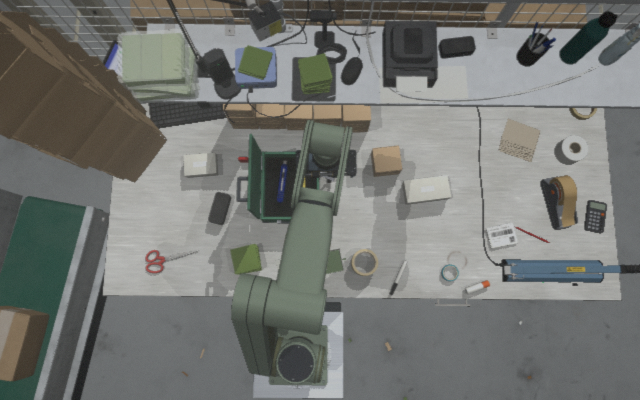

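Run:
```python
import cv2
a=cv2.imread("pics/u_top.png")[125:235,225:345];b=cv2.imread("pics/u_side.png")[100:220,265:385]
cv2.imwrite("pics/u_zt.png",cv2.resize(a,None,fx=6,fy=5.4545,interpolation=cv2.INTER_CUBIC) if 0 else cv2.resize(a,None,fx=5,fy=5,interpolation=cv2.INTER_CUBIC))
cv2.imwrite("pics/u_zs.png",cv2.resize(b,None,fx=5,fy=5,interpolation=cv2.INTER_CUBIC))
```

```text
(no output)
```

View pics/u_zt.png

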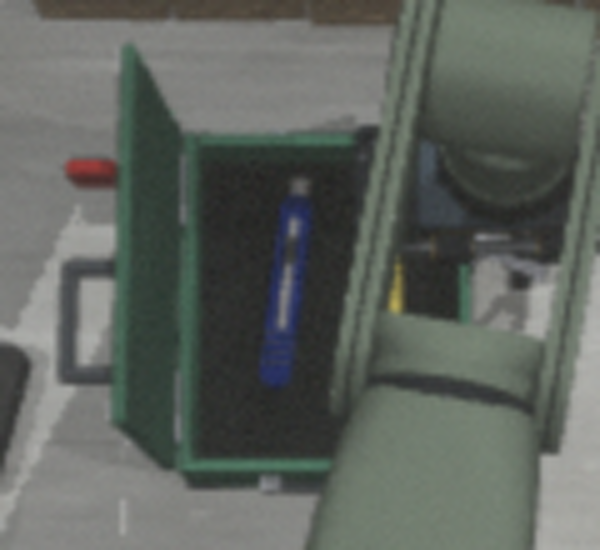

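View pics/u_zs.png

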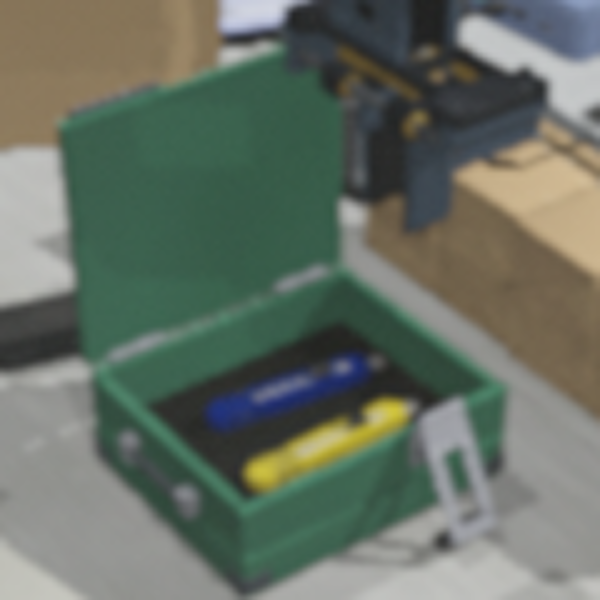

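Run:
```python
from h import *
t=env.camera_params("top");s=env.camera_params("side")
X,e=tri(t,(225+127/5-.4,125+420/5-.4),s,(265+66/5-.4,100+125/5-.4));print(X.round(1),e)
print("lid deg from hinge", np.degrees(np.arctan2(X[2]-92,142.2-X[1])))
b=onz(t,225+68/5-.4,125+320/5-.4,282);print("bar",b)
```

```text
[478.2 147.  301.6] 2.3417346182093532
lid deg from hinge 91.3117261075383
bar [544.91247019 190.28826062 282.        ]
```

```bash
python3 -c "
from workcell import env
print(env.job_done()); print(env.state()['time_s'])"
```

```text
the job is handed in; nothing more can be done
None
the job is handed in; nothing more can be done
```

The yellow cutter lies flat on the chest's floor beside the blue one, the chest is open, and the job was handed in at about 25.7 s. I turned the red staple to its stop in line with the slot, flipped the hasp over so it hangs down the front, and then raised the lid by its handle. After that I laid the yellow cutter in front of the blue one.

**Last checks:**
- **Lid:** about 91–92° open, from triangulating its free edge and from the handle's position in the top view. The two rays for the edge missed each other by 2.3 mm.
- **Hasp and cutters:** the side and wrist pictures show the hasp hanging and both cutters flat with a gap between them. The blue cutter and the loose items look unmoved; I did not re-measure them.
- **Robot:** the gripper was clear of everything, and the forces read at the end of each move stayed under about 10 N.

No check failed. Two small disagreements came up along the way:
- The chest's corners measured about 4–5 mm short of its stated size, which I put down to rounded edges.
- The arm ran up to about 5 mm off the planned path while lifting the hasp, with no visible effect.

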